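Fill the empty cells of the leaning sample rack

ROBOT

A 6-joint arm with a two-finger parallel gripper is mounted at the origin on the work surface. World frame = base frame: x ahead of the robot, y to its left, z up, the work surface at z = 0. Lengths are in m, angles in rad, forces in N, time in s.
With the tool pointing down it reaches from about 0.35 to 0.95 m from the base axis. Payload 17.4 kg.
Tool frame: the origin (TCP) lies midway between the tips of the shut fingers; the grasp point (between the pads) lies robot.pinch_z behind it (robot.pinch_z is the distance from the TCP to the grasp point, in m); y points along the fingers, x is the direction in which the jaws open and shut, and the axes are right-handed (so a half turn about y gives the same grasp; the last joint's range is limited). The gripper opens to 93 mm and grips with 3 to 60 N. Pads are 15 mm wide; open, the fingers measure 128 mm over their backs; the gripper's body (75 mm by 188 mm) begins 65 mm behind the grasp point.
Start: joints at [1.275, 0.116, 1.442, -0, 1.584, -0.038], TCP at [0.172, 0.653, 0.219] pointing down, gripper open.
Joint ranges: [-2.83, 2.83], [-0.83, 2.19], [0.07, 2.5], [-1.14, 4.28], [0.01, 3], [-2.97, 2.97]. Speed limits (rad/s): [1.89, 1.89, 2.22, 3.14, 3.14, 3.14].

INTERFACE

Orientations are given as a 3x3 rotation matrix whose columns are the frame's x, y, z axes.
In Python, from rig import robot gives the robot as it stands.
- The arm moves only by the shell command python3 -m pendant 'ROWS'. ROWS is JSON, a list of rows, each a list of 7 numbers: the opening, from 0 (shut) to 1 (fully open), then the shift along the world's x, y, z in cm, then the turn, a rotation vector about the world's x, y, z in rad. A call has exactly 10 rows; each row shifts and turns the commanded pose from where the row before left it; what a row does not reach is not made up. A row lasts 1/8 s, in which the tool goes at most 62.5 mm and 10.7 degrees, less where a joint would pass 70% of its speed; a pose out of reach is approached as far as the arm can. A call with a gripper value outside its range is refused whole. The fingers move at their own pace and stop on an object; the grip force is fixed at half the most. Time passes only in rows, so rows that do not move let the fingers close, or fill a call up. It gives the time, the measured TCP pose, the force and the opening at its end, in the units of the state.
- robot.read_state(): the state, without advancing time (a new reading comes with each control period).
- robot.capture(name): name is "scene" or "top" or "wrist"; returns (picture, depth): 384x512x3 uint8, red, green, blue; 384x512 float32, m along the optical axis (not along the pixel's ray), 0 where there is no reading.
- robot.camera_info(name): a dict with "fx", "fy", "cx", "cy" (pixels), "k1" (the pictures are not rectified: a ray, as slopes to the right and down, at radius r is drawn at 1 + k1 r^2 times it, then the intrinsics apply), "world_to_cam" (4x4, takes a point from world to camera coordinates); the wrist camera has in their place "T_tool_cam" (4x4, takes a point from camera to tool coordinates, whose origin is the TCP and whose axes are the tool frame's). Camera axes: x right, y up, looking along -z (the intrinsics and any distortion apply to the point x, -y, -z); pixel columns grow to the right and rows downward; lengths in m; the calibration is good to about 2 mm. A picture is of the moment at which its call begins: read the wrist's pose just before it. camera_info takes no time and is no camera call.
- robot.sign_off(): hands the job in, once; it reports no verdict.
The state is a dict: "time_s": time; "q": joint angles; "joint_velocities": joint speeds; "effort": joint torques, N m; "tool_pos": TCP position; "ee_rot": TCP orientation; "contact_force": force on the tool from outside, world axes, zero at the start; "ft_torque": the same for the moment, N m; "gripper_width": opening from 0.0 (shut) to 1.0 (fully open).
Only numpy, scipy, OpenCV 4.12 (cv2) and the standard library are available. Lean on these libraries where they do the work, as an engineer would, in place of code of your own. Each camera call takes 0.05 s, during which the arm holds its last target. There are 200 camera calls.

TASK

Some cells of the leaning sample rack are empty: find them and fill them with the two spare vials from the white holder. Push each spare in along the slanted cell, past its sprung clip, until it sits fully home on the cell floor, then let go. Leave the vials that are already in the rack, and the bottle, cup and mouse, as they are.

Things in the scene. Friction and masses are not known exactly. Their poses are not given: they have to be found in the camera images.
- rack: fixed aluminium-grey block with a row of six open cells, four taken and two empty at random; it leans 30 degrees, mouths looking up and to its front (robot's side). Origin: middle of the row, on the cell floors. z: out of the mouths along the cell axes, 30 degrees from vertical; y: along the row; x: up the slope, away from the robot. Nothing stands above it.
- mouths (a point): middle of the row at the height of the cell mouths, 45 mm along rack z from the cell floors. Cells are 48 mm apart, 45 mm deep, 31.5 mm wide along rack y and open from -14.5 to +20 mm along rack x (0 = centre of a seated vial). The 16 mm webs between cells are flush with the mouths. A seated vial stands 50 mm out of its mouth.
- clips (a point): middle of the row at the height of the clips, 30 mm along rack z from the floors. In each cell's upper wall (+x) a small sprung steel clip stands 4 mm into the vial's path and presses a vial to the lower wall. Passing it takes up to about 15 N, sideways push included, and 3 to 8 N from there on (a vial left part-way stays stuck there); then the vial bottoms hard on the floor.
- cell1 (a point): cell 1 of the rack, counted towards +y of the rack: the point on its floor where the centre of a seated vial's underside rests (y = -120 mm in the rack's frame).
- cell2 (a point): cell 2 of the rack, counted towards +y of the rack: the point on its floor where the centre of a seated vial's underside rests (y = -72 mm in the rack's frame).
- cell3 (a point): cell 3 of the rack, counted towards +y of the rack: the point on its floor where the centre of a seated vial's underside rests (y = -24 mm in the rack's frame).
- cell4 (a point): cell 4 of the rack, counted towards +y of the rack: the point on its floor where the centre of a seated vial's underside rests (y = 24 mm in the rack's frame).
- cell5 (a point): cell 5 of the rack, counted towards +y of the rack: the point on its floor where the centre of a seated vial's underside rests (y = 72 mm in the rack's frame).
- cell6 (a point): cell 6 of the rack, counted towards +y of the rack: the point on its floor where the centre of a seated vial's underside rests (y = 120 mm in the rack's frame).
- vial1: sealed vial, 28 mm in diameter, 95 mm tall, 60 to 130 g: amber glass with a black cap of the same diameter (top 25 mm); foot bevelled from 28 to 18 mm over its lowest 7 mm. Origin: centre of its underside; z along its axis towards the cap. All six vials are alike. Stands fully home in one of the rack's cells, to be left alone.
- vial2: sealed vial, 28 mm in diameter, 95 mm tall, 60 to 130 g: amber glass with a black cap of the same diameter (top 25 mm); foot bevelled from 28 to 18 mm over its lowest 7 mm. Origin: centre of its underside; z along its axis towards the cap. All six vials are alike. Stands fully home in one of the rack's cells, to be left alone.
- vial3: sealed vial, 28 mm in diameter, 95 mm tall, 60 to 130 g: amber glass with a black cap of the same diameter (top 25 mm); foot bevelled from 28 to 18 mm over its lowest 7 mm. Origin: centre of its underside; z along its axis towards the cap. All six vials are alike. Stands fully home in one of the rack's cells, to be left alone.
- vial4: sealed vial, 28 mm in diameter, 95 mm tall, 60 to 130 g: amber glass with a black cap of the same diameter (top 25 mm); foot bevelled from 28 to 18 mm over its lowest 7 mm. Origin: centre of its underside; z along its axis towards the cap. All six vials are alike. Stands fully home in one of the rack's cells, to be left alone.
- vial5: sealed vial, 28 mm in diameter, 95 mm tall, 60 to 130 g: amber glass with a black cap of the same diameter (top 25 mm); foot bevelled from 28 to 18 mm over its lowest 7 mm. Origin: centre of its underside; z along its axis towards the cap. All six vials are alike. A spare, standing upright in the white holder.
- vial6: sealed vial, 28 mm in diameter, 95 mm tall, 60 to 130 g: amber glass with a black cap of the same diameter (top 25 mm); foot bevelled from 28 to 18 mm over its lowest 7 mm. Origin: centre of its underside; z along its axis towards the cap. All six vials are alike. A spare, standing upright in the white holder.
- holder: fixed white block, 56 x 160 x 24 mm, with three pockets 32 mm square and 18 mm deep along its y (at -50, 0 and +50 mm; the middle one is empty); spares stand loosely in the outer two, undersides 6 mm above the bench, 77 mm of each standing clear. Origin: centre of its underside.
- bottle: bystander: white plastic bottle, 68 mm in diameter, 150 mm tall. Origin: centre of its underside.
- beaker: bystander: steel cup, 68 mm across, 75 mm tall. Origin: centre of its underside.
- mouse: bystander: black computer mouse, 100 x 58 x 32 mm. Origin: centre of its underside.

How it is judged:
At the end, for the whole second after the job is handed in: Both spares at rest in rack cells: underside centre within 5 mm of a cell floor point and under 2.5 mm above the floor, axis within 0.1 rad of the cell's; the four vials already there moved no more than 10 mm, the bystanders less than 30 mm ((distance between vial5 and cell1 below 0.005 m or distance between vial5 and cell2 below 0.005 m or distance between vial5 and cell3 below 0.005 m or distance between vial5 and cell4 below 0.005 m or distance between vial5 and cell5 below 0.005 m or distance between vial5 and cell6 below 0.005 m) and z of each of vial5, vial6 in the frame of rack below 0.0025 m and angle between the z axis of each of vial5, vial6 and the z axis of rack, either way round below 0.1 rad and linear speed of each of vial5, vial6 below 0.01 m/s and (distance between vial6 and cell1 below 0.005 m or distance between vial6 and cell2 below 0.005 m or distance between vial6 and cell3 below 0.005 m or distance between vial6 and cell4 below 0.005 m or distance between vial6 and cell5 below 0.005 m or distance between vial6 and cell6 below 0.005 m) and not (distance of vial1 from where it was at the start of the episode above 0.01 m) and not (distance of vial2 from where it was at the start of the episode above 0.01 m) and not (distance of vial3 from where it was at the start of the episode above 0.01 m) and not (distance of vial4 from where it was at the start of the episode above 0.01 m) and distance of each of bottle, beaker, mouse from where it was at the start of the episode below 0.03 m); the robot touches nothing.
It fails at once if a vial already in the rack is pulled, shifted or tipped (more than 10 mm) (distance of any of vial1, vial2, vial3, vial4 from where it was at the start of the episode above 0.01 m).
It fails at once if a bystander (bottle, cup, mouse) is shifted by more than 30 mm (distance of any of bottle, beaker, mouse from where it was at the start of the episode above 0.03 m).
It also fails if it takes over 72 s, if anything falls off the work surface, if the arm or the gripper's body presses on something with over 40 N, if the wrist force passes 120 N, or if a joint passes its speed limit or range.

## Working session

There is one attempt and no reset: what is moved stays moved. The work goes in short steps, Python scripts to look and compute and a shell command to move; the robot and the scene stay as the last step left them, time stands still between calls to the robot, and variables do not carry over. Pictures are saved under pics/ and viewed, about 8 in all and at most 12, crops included, and the job is handed in when it is done.

```bash
ls; mkdir -p pics; cat > h.py <<'E'
import numpy as np, cv2
from rig import robot
def save(img,n): cv2.imwrite('pics/'+n,cv2.cvtColor(img,cv2.COLOR_RGB2BGR))
def und(ci,u,v):
    K=np.array([[ci['fx'],0,ci['cx']],[0,ci['fy'],ci['cy']],[0,0,1.]])
    d=np.array([ci['k1'],0,0,0,0.])
    return cv2.undistortPoints(np.stack([np.ravel(u),np.ravel(v)],1).astype(float)[:,None],K,d)[:,0]
def T_wc(name,st=None):
    ci=robot.camera_info(name)
    if name!='wrist': return ci,np.linalg.inv(np.array(ci['world_to_cam']))
    T=np.eye(4);T[:3,:3]=st['ee_rot'];T[:3,3]=st['tool_pos']
    return ci,T@np.array(ci['T_tool_cam'])
def cloud(name,depth,st=None):
    ci,T=T_wc(name,st); h,w=depth.shape
    v,u=np.mgrid[:h,:w]; s=und(ci,u,v); z=depth.ravel()
    P=np.stack([s[:,0]*z,-s[:,1]*z,-z],1)@T[:3,:3].T+T[:3,3]
    P[z==0]=np.nan
    return P.reshape(h,w,3)
E
python3 - <<'E'
from h import *
print(robot.pinch_z, robot.read_state())
ims=[]
for n in('scene','top'):
    im,d=robot.capture(n); np.savez(n+'0.npz',im=im,d=d); save(im,n+'0.png')
    print(n,{k:v for k,v in robot.camera_info(n).items()})
print(robot.camera_info('wrist'))
E
```

```text
pics
0.0188 {'time_s': 0.0, 'q': array([ 1.27517502e+00,  1.16458795e-01,  1.44226633e+00, -5.69935958e-06,
        1.58400857e+00, -3.78147206e-02]), 'joint_velocities': array([-1.35684660e-03, -6.82271785e-04, -6.69511098e-04,  4.98839893e-05,
        1.34289898e-03,  1.36368758e-03]), 'effort': array([ 1.22905964e-03, -7.21264029e+01, -6.22593355e+01,  7.79726193e-02,
        2.40460754e-02, -1.20303666e-04]), 'tool_pos': array([0.1720567 , 0.6524855 , 0.21792286]), 'ee_rot': array([[ 2.54960127e-01, -3.26973318e-04, -9.66951512e-01],
       [ 9.66950895e-01, -1.09320649e-03,  2.54960334e-01],
       [-1.14044290e-03, -9.99999349e-01,  3.74430757e-05]]), 'contact_force': array([-0.75914564,  0.21595289, -0.15197226]), 'ft_torque': array([-0.02039163,  0.03941074, -0.01711113]), 'gripper_width': 0.9967797126074432}
scene {'fx': 367.3603042377128, 'fy': 367.3603042377128, 'cx': 253.17378166777107, 'cy': 201.25351914836577, 'k1': -0.022088607203459756, 'world_to_cam': array([[-0.06951103,  0.9975686 ,  0.00500965,  0.0152983 ],
       [-0.66120421, -0.04983211,  0.7485491 ,  0.315111
[... 316 characters left out ...]
 0.01425122,  0.01461112],
       [ 0.99016334, -0.00472991,  0.1398363 , -0.6061334 ],
       [-0.13975147,  0.01506037,  0.99007207, -1.06358579],
       [ 0.        ,  0.        ,  0.        ,  1.        ]])}
{'fx': 335.06869180174186, 'fy': 335.06869180174186, 'cx': 256.2631743634097, 'cy': 186.35666349600632, 'k1': -0.030065370222217273, 'T_tool_cam': array([[ 9.99999636e-01, -2.15326831e-04, -8.25778164e-04,
        -2.79100432e-04],
       [-7.23166531e-04,  2.99952881e-01, -9.53953744e-01,
        -1.65700116e-01],
       [ 4.53106377e-04,  9.53953994e-01,  2.99952617e-01,
         8.49806926e-02],
       [ 0.00000000e+00,  0.00000000e+00,  0.00000000e+00,
         1.00000000e+00]])}
```

View pics/scene0.png

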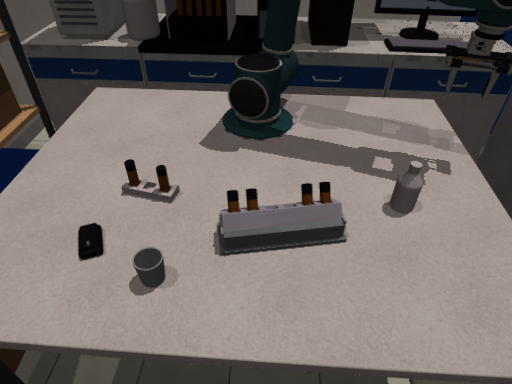

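View pics/top0.png

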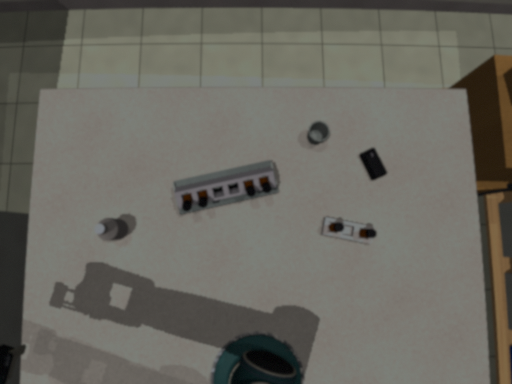

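```bash
python3 - <<'E'
from h import *
f=np.load('top0.npz');P=cloud('top',f['d']);im=f['im'].astype(int)
z=P[...,2]
print('table z',np.nanmedian(z[150:250,300:320]))
for n,(u,v) in dict(v1=(186,200),v2=(202,197),v5=(250,185),v6=(265,182),c3=(217,191),c4=(234,188),sA=(337,227),sB=(369,232),hold=(349,230)).items():
    p=P[v-14:v+14,u-9:u+9].reshape(-1,3); c=im[v-14:v+14,u-9:u+9].reshape(-1,3)
    m=(c.sum(1)<110)
    k=p[m]; print(n,m.sum(),np.nanmedian(k,0).round(4), 'zmax',np.nanpercentile(p[:,2],98).round(4))
# rack top plane
roi=np.zeros(z.shape,bool);roi[155:220,165:285]=True
m=roi&(z>0.06)&(im.sum(2)>250)
q=P[m]; 
hs=np.histogram(q[:,2],12);print(hs)
big=cv2.resize(f['im'][150:250,165:385],None,fx=3.6,fy=3.6,interpolation=cv2.INTER_CUBIC);save(big,'topcrop.png')
print(P[230:231,318:385:4][0].round(3).tolist())
for v in range(165,215,3): print(v,P[v,226].round(3),im[v,226])
E
```

```text
table z 9.596301331926682e-05
v1 118 [0.5417 0.2046 0.1176] zmax 0.1266
v2 119 [0.5507 0.1586 0.1185] zmax 0.1269
v5 114 [0.5808 0.0191 0.1195] zmax 0.1273
v6 107 [ 0.5911 -0.0257  0.12  ] zmax 0.1264
c3 25 [0.5878 0.123  0.0346] zmax 0.0947
c4 25 [0.5997 0.0722 0.0359] zmax 0.0949
sA 83 [ 0.4674 -0.2355  0.0995] zmax 0.1027
sB 94 [ 0.4484 -0.3317  0.0917] zmax 0.1027
hold 14 [ 0.4684 -0.2496  0.1005] zmax 0.1012
(array([ 53,  33,  44,  66,  54,  57,  85,  61, 106, 170, 156,  26]), array([0.06002842, 0.06330372, 0.06657902, 0.06985432, 0.07312962,
       0.07640492, 0.07968023, 0.08295553, 0.08623083, 0.08950613,
       0.09278143, 0.09605673, 0.09933203]))
[[0.46, -0.202, -0.002], [0.459, -0.214, 0.002], [0.459, -0.222, 0.027], [0.459, -0.233, 0.033], [0.458, -0.234, 0.08], [0.458, -0.241, 0.102], [0.458, -0.253, 0.102], [0.459, -0.292, 0.006], [0.458, -0.304, 0.007], [0.458, -0.313, 0.023], [0.458, -0.326, 0.023], [0.458, -0.332, 0.044], [0.457, -0.332, 0.081], [0.457, -0.338, 0.099], [0.457, -0.349, 0.103], [0.457, -0.399, 0.002], [0.457, -0.413, -0.001]]
165 [0.675 0.097 0.002] [123 121 114]
168 [ 0.665  0.097 -0.002] [116 118 111]
171 [0.645 0.093 0.058] [83 88 86]
174 [0.635 0.093 0.059] [80 86 84]
177 [0.624 0.093 0.065] [69 68 70]
180 [0.611 0.091 0.091] [82 79 82]
183 [0.601 0.091 0.094] [109 106 109]
186 [0.593 0.091 0.088] [105 101 105]
189 [0.585 0.092 0.08 ] [109 104 108]
192 [0.576 0.092 0.076] [108 103 108]
195 [0.567 0.092 0.076] [110 106 110]
198 [0.565 0.096 0.007] [84 85 86]
201 [0.554 0.096 0.013] [74 79 77]
204 [ 0.546  0.096 -0.001] [90 89 86]
207 [ 0.536  0.096 -0.001] [123 121 114]
210 [ 0.526  0.096 -0.   ] [123 122 115]
213 [0.516 0.096 0.001] [123 123 116]
```

View pics/topcrop.png

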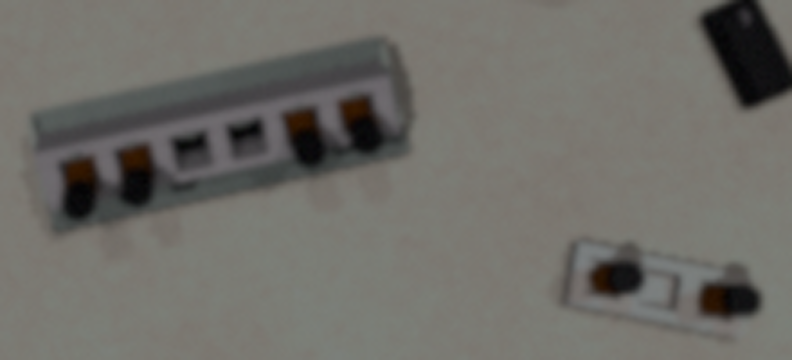

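```bash
cat >> h.py <<'E'
from scipy.spatial.transform import Rotation as Ro
def rackR(psi):
    c,s=np.cos(psi),np.sin(psi);k=np.sqrt(3)/2
    return np.array([[k*c,-s,-.5*c],[k*s,c,-.5*s],[.5,0,k]])
def toolR(psi,tilt=True):
    if tilt:
        A=rackR(psi); return np.stack([A[:,0],-A[:,2],A[:,1]],1)
    c,s=np.cos(psi),np.sin(psi); return np.array([[c,0,-s],[s,0,c],[0,-1,0]])
def delta(p,R,st=None):
    st=st or robot.read_state()
    d=(np.array(p)-st['tool_pos'])*100; r=Ro.from_matrix(R@np.array(st['ee_rot']).T).as_rotvec()
    print('shift cm',d.round(2),'rotvec',r.round(4),'|r|',np.linalg.norm(r).round(3)); return d,r
E
python3 -c "
from h import *
delta([.52,.078,.2],toolR(.21)); delta([.52,.078,.2],toolR(.21,False))
st=robot.read_state()
delta([.52,.078,.2],toolR(.21),dict(tool_pos=[0.52,.078,.2],ee_rot=toolR(.21,False)))"
```

```text
shift cm [ 34.79 -57.45  -1.8 ] rotvec [ 0.3806 -0.3993 -1.0765] |r| 1.21
shift cm [ 34.79 -57.45  -1.8 ] rotvec [ 7.000e-04 -8.000e-04 -1.103e+00] |r| 1.103
shift cm [0. 0. 0.] rotvec [ 0.1091 -0.5121  0.    ] |r| 0.524
```

```bash
python3 -m pendant '[[1,2.3,-3.8,0.2,0,0,-0.1],[1,2.3,-3.8,0.2,0,0,-0.1],[1,2.3,-3.8,0.2,0,0,-0.1],[1,2.3,-3.8,0.2,0,0,-0.1],[1,2.3,-3.8,0.2,0,0,-0.1],[1,2.3,-3.8,0.2,0,0,-0.1],[1,2.3,-3.8,0.2,0,0,-0.1],[1,2.3,-3.8,0.2,0,0,-0.1],[1,2.3,-3.8,0.2,0,0,-0.1],[1,2.3,-3.8,0.2,0,0,-0.1]]'
python3 -m pendant '[[1,2.4,-3.9,0,0,0,-0.1],[1,2.4,-3.9,0,0.02,-0.1,0],[1,2.4,-3.9,0,0.02,-0.1,0],[1,2.3,-3.9,-0.9,0.02,-0.1,0],[1,2.3,-3.9,-0.9,0.02,-0.1,0],[1,0,0,-1,0.029,-0.11,0],[1,0,0,-1,0,0,0],[1,0,0,0,0,0,0],[1,0,0,0,0,0,0],[1,0,0,0,0,0,0]]'
python3 - <<'E'
from h import *
st=robot.read_state(); im,d=robot.capture('wrist'); np.savez('w1.npz',im=im,d=d,tool_pos=st['tool_pos'],ee_rot=st['ee_rot']); save(im,'w1.png')
print(st['tool_pos'],st['contact_force']); delta([.52,.078,.2],toolR(.21),st)
E
```

```text
time_s: 1.35
tool_pos: [0.4025, 0.2714, 0.2385]
ee_rot: [[0.952, -0.0, -0.305], [0.305, -0.0, 0.952], [-0.0, -1.0, 0.0]]
contact_force: [-0.4, 0.8, 0.4]
gripper_width: 1.001
time_s: 2.6
tool_pos: [0.5204, 0.0781, 0.2012]
ee_rot: [[0.848, 0.487, -0.21], [0.183, 0.104, 0.978], [0.498, -0.867, -0.001]]
contact_force: [0.3, -0.1, -0.2]
gripper_width: 0.998
[0.52043568 0.07813753 0.20118635] [ 0.27041154 -0.14252236 -0.24616511]
shift cm [-0.04 -0.01 -0.12] rotvec [ 0.0015 -0.0022 -0.0021] |r| 0.003
```

View pics/w1.png

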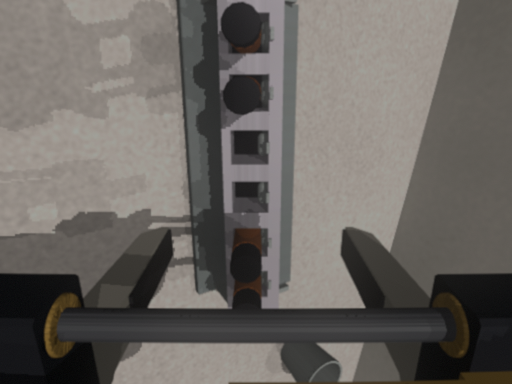

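```bash
cat > rack.py <<'E'
from h import *
import sys
def run(fn,dbg=True):
    f=np.load(fn);st=dict(tool_pos=f['tool_pos'],ee_rot=f['ee_rot']);im=f['im'];P=cloud('wrist',f['d'],st)
    A=rackR(.21); c=np.array([.585,.092,.085])
    h=(P-c)@A   # approx rack coords about approx mouth centre
    m=(abs(h[...,0])<.06)&(abs(h[...,1])<.13)&(abs(h[...,2])<.02)&(im.min(2)>75)
    q=P[m]
    for _ in range(4):
        o=q.mean(0);n=np.linalg.svd(q-o,full_matrices=False)[2][2];n*=np.sign(n[2]);r=(q-o)@n;q=q[abs(r)<max(.0012,2.5*1.48*np.median(abs(r)))]
    print('plane pts',len(q),'n',n.round(4),'lean deg',np.degrees(np.arccos(n[2])).round(2),'yaw from n',np.arctan2(-n[1],-n[0]).round(4),'rms',r.std().round(5))
    ci,T=T_wc('wrist',st);hh,ww=im.shape[:2];v,u=np.mgrid[:hh,:ww]
    s=und(ci,u,v);D=np.stack([s[:,0],-s[:,1],-np.ones(len(s))],1)@T[:3,:3].T
    C=T[:3,3];t=((o-C)@n)/(D@n);X=C+D*t[:,None]
    return im,P,o,n,X.reshape(hh,ww,3)
E
python3 - <<'E'
from rack import *
im,P,o,n,X=run('w1.npz')
psi=.21;A=rackR(psi)
L=(X-o)@A
print('o',o)
g=im.min(2).astype(int)
# row profiles along image columns / rows
for v in (170,171,120,217): print(v,[(u,g[v,u],L[v,u,0].round(4)) for u in range(212,302,3)])
for u in (240,255): print(u,[(v,g[v,u],L[v,u,1].round(4)) for v in range(110,225,2)])
H=((P-o)@n)
print([(v,H[v,243].round(3)) for v in range(120,215,3)])
save(cv2.resize(im[110:225,200:310],None,fx=5,fy=5,interpolation=cv2.INTER_CUBIC),'w1c.png')
E
```

```text
plane pts 7277 n [-0.4894 -0.108   0.8654] lean deg 30.08 yaw from n 0.2172 rms 0.00068
o [0.5817339  0.11584084 0.0838382 ]
170 [(212, np.int64(50), np.float64(-0.0425)), (215, np.int64(50), np.float64(-0.0398)), (218, np.int64(48), np.float64(-0.037)), (221, np.int64(56), np.float64(-0.0342)), (224, np.int64(139), np.float64(-0.0314)), (227, np.int64(137), np.float64(-0.0286)), (230, np.int64(138), np.float64(-0.0258)), (233, np.int64(136), np.float64(-0.023)), (236, np.int64(134), np.float64(-0.0202)), (239, np.int64(130), np.float64(-0.0174)), (242, np.int64(136), np.float64(-0.0146)), (245, np.int64(133), np.float64(-0.0118)), (248, np.int64(134), np.float64(-0.009)), (251, np.int64(135), np.float64(-0.0062)), (254, np.int64(135), np.float64(-0.0035)), (257, np.int64(139), np.float64(-0.0007)), (260, np.int64(135), np.float64(0.0021)), (263, np.int64(133), np.float64(0.0049)), (266, np.int64(133), np.float64(0.0077)), (269, np.int64(139), np.float64(0.0105)), (272, np.int64(139), np.float64(0.0133)), (275, np.int64(140), np.float64(0.0161)), (278, np.int64(140), np.float64(0.018
[... 9114 characters left out ...]
-0.044)), (138, np.float64(-0.046)), (141, np.float64(-0.045)), (144, np.float64(-0.045)), (147, np.float64(-0.045)), (150, np.float64(-0.046)), (153, np.float64(-0.044)), (156, np.float64(-0.035)), (159, np.float64(-0.021)), (162, np.float64(-0.01)), (165, np.float64(0.0)), (168, np.float64(0.001)), (171, np.float64(-0.0)), (174, np.float64(0.001)), (177, np.float64(-0.001)), (180, np.float64(-0.0)), (183, np.float64(-0.045)), (186, np.float64(-0.045)), (189, np.float64(-0.046)), (192, np.float64(-0.045)), (195, np.float64(-0.045)), (198, np.float64(-0.041)), (201, np.float64(-0.033)), (204, np.float64(-0.023)), (207, np.float64(-0.015)), (210, np.float64(-0.007)), (213, np.float64(0.001))]
```

View pics/w1c.png

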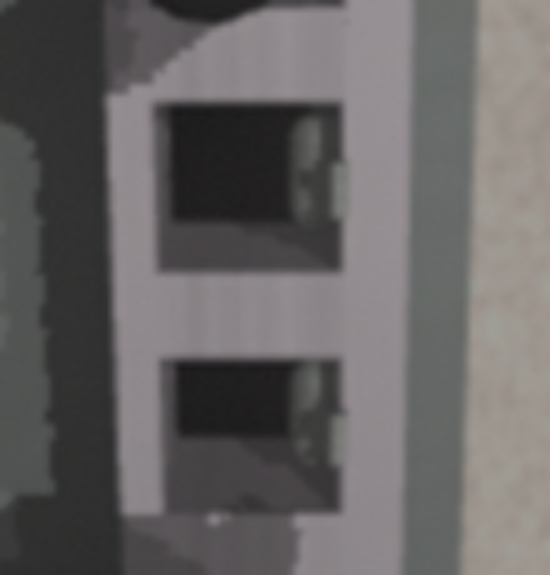

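```bash
cat >> rack.py <<'E'
def frame(fn):
    im,P,o,n,X=run(fn); g=cv2.GaussianBlur(im.min(2),(3,3),0).astype(float)
    psi=.21
    for it in range(3):
        L=(X-o)@rackR(psi)
        # right outer edge of top face: bright -> darker drop, subpixel per row
        pts=[]
        for v in range(60,225):
            seg=np.arange(274,292); gr=np.diff(g[v,seg]); k=gr.argmin()
            if gr[k]<-8: pts.append(L[v,seg[k]]*.5+L[v,seg[k]+1]*.5)
        pts=np.array(pts)[:,:2]
        vx,vy,_,_=cv2.fitLine(pts.astype(np.float32),cv2.DIST_HUBER,0,.001,.001).ravel()
        dp=np.arctan(-vx/vy); psi+=dp/np.cos(np.pi/6)
    print('psi from edge',psi,'n',len(pts))
    L=(X-o)@rackR(psi); H=(P-o)@n
    hole=((H<-.004)&(abs(L[...,0])<.035)).astype(np.uint8)
    hole[:118]=0;hole[216:]=0;hole[:,:226]=0;hole[:,276:]=0
    cs,_=cv2.findContours(hole,cv2.RETR_EXTERNAL,cv2.CHAIN_APPROX_NONE)
    for c in cs:
        if cv2.contourArea(c)<300: continue
        q=L[c[:,0,1],c[:,0,0]]; lo=np.percentile(q,[8,92],axis=0)
        print('hole px',cv2.boundingRect(c),'x',lo[:,0].round(4),'y',lo[:,1].round(4),'size',(lo[1]-lo[0])[:2].round(4))
    return psi,o
E
python3 -c "
from rack import *
psi,o=frame('w1.npz');print(psi,o)"
```

```text
plane pts 7277 n [-0.4894 -0.108   0.8654] lean deg 30.08 yaw from n 0.2172 rms 0.00068
psi from edge 0.21759539568610486 n 165
hole px (232, 182, 36, 30) x [-0.0241  0.0086] y [-0.0595 -0.0302] size [0.0327 0.0293]
hole px (231, 130, 38, 34) x [-0.0243  0.0093] y [-0.0119  0.0185] size [0.0335 0.0304]
0.21759539568610486 [0.5817339  0.11584084 0.0838382 ]
```

```bash
cat >> h.py <<'E'
PSI=.2176
_A=rackR(PSI)
M=np.array([.5817339,.11584084,.0838382])-.0102*_A[:,0]-.0209*_A[:,1]
def rk(x,y,z): return M+_A@np.array([x,y,z-.045])   # rack coords -> world
E
python3 -c "
from h import *
print('M',M,'c3',rk(0,-.024,0),'c4',rk(0,.024,0))
delta([.46,-.28,.23],toolR(PSI,False))"
```

```text
M [0.57762078 0.09352667 0.0787382 ] c3 [0.60477148 0.07495008 0.03976706] c4 [0.59440891 0.12181816 0.03976706]
shift cm [ -6.04 -35.81   2.9 ] rotvec [-0.1101  0.5094  0.0052] |r| 0.521
```

```bash
python3 -m pendant '[[1,-0.75,-4.5,0.9,-0.0138,0.0637,0],[1,-0.75,-4.5,0.9,-0.0138,0.0637,0],[1,-0.75,-4.5,0.6,-0.0138,0.0637,0],[1,-0.75,-4.5,0.5,-0.0138,0.0637,0],[1,-0.75,-4.5,0,-0.0138,0.0637,0],[1,-0.75,-4.5,0,-0.0138,0.0637,0],[1,-0.75,-4.5,0,-0.0138,0.0637,0],[1,-0.75,-4.3,0,-0.0138,0.0637,0],[1,0,0,0,0,0,0.005],[1,0,0,0,0,0,0]]'
python3 - <<'E'
from h import *
st=robot.read_state(); im,d=robot.capture('wrist'); np.savez('w2.npz',im=im,d=d,tool_pos=st['tool_pos'],ee_rot=st['ee_rot']); save(im,'w2.png')
print(st['tool_pos']); P=cloud('wrist',d,st)
m=((abs(P[...,2]-.101)<.006)&(im.max(2)<70)&(P[...,0]>.4)).astype(np.uint8)
cs,_=cv2.findContours(m,cv2.RETR_EXTERNAL,cv2.CHAIN_APPROX_NONE)
for c in cs:
    if cv2.contourArea(c)<100: continue
    k=np.zeros_like(m);cv2.drawContours(k,[c],-1,1,-1);q=P[(k>0)&(m>0)]
    zt=np.median(q[:,2]); q=q[abs(q[:,2]-zt)<.003]
    (cx,cy),r=cv2.minEnclosingCircle((q[:,:2]*1000).astype(np.float32))
    print(cv2.boundingRect(c),len(q),'z',zt.round(4),'mean',q.mean(0).round(4),'circ mm',cx,cy,r)
delta([.46,-.28,.25],toolR(PSI,False),st)
E
```

```text
time_s: 3.9
tool_pos: [0.4603, -0.28, 0.2295]
ee_rot: [[0.977, 0.001, -0.215], [0.215, -0.001, 0.977], [0.0, -1.0, -0.001]]
contact_force: [0.3, 0.3, 0.1]
gripper_width: 0.997
[ 0.46033733 -0.27995678  0.2295355 ]
(216, 219, 28, 28) 575 z 0.1004 mean [ 0.4466 -0.3408  0.1004] circ mm 446.681396484375 -341.5309753417969 13.839690208435059
(257, 125, 31, 32) 726 z 0.1006 mean [ 0.4656 -0.2441  0.1005] circ mm 465.4450988769531 -244.37240600585938 13.91360092163086
shift cm [-0.03 -0.    2.05] rotvec [0.0012 0.0006 0.0005] |r| 0.001
```

View pics/w2.png

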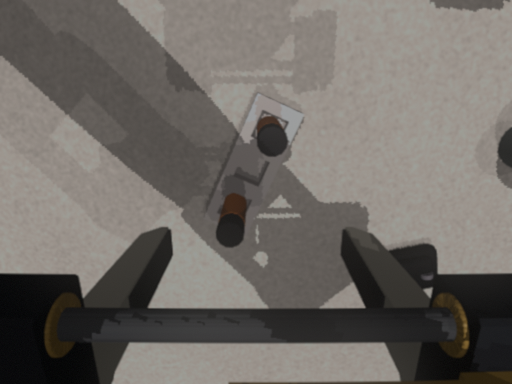

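```bash
python3 -m pendant '[[1,0.17,1.2,-2,0.001,0.0005,0],[1,0.17,1.2,-2,0,0,0],[1,0.18,1.18,-1.5,0,0,0],[1,0,0,-3,0,0,0],[1,0,0,-3,0,0,0],[1,0,0,-3,0,0,0],[1,0,0,-2.25,0,0,0],[1,0,0,0,0,0,0],[1,0,0,0,0,0,0],[0.6,0,0,0,0,0,0]]'
python3 -m pendant '[[0.3,0,0,0,0,0,0],[0.2,0,0,0,0,0,0],[0.1,0,0,0,0,0,0],[0.1,0,0,0,0,0,0],[0.1,0,0,0,0,0,0],[0.1,0,0,0,0,0,0],[0.1,0,0,0,0,0,0],[0.1,0,0,0,0,0,0],[0.1,0,0,0,0,0,0],[0.1,0,0,0,0,0,0]]'
```

```text
time_s: 5.2
tool_pos: [0.4658, -0.2446, 0.0632]
ee_rot: [[0.977, 0.001, -0.215], [0.215, -0.002, 0.977], [0.001, -1.0, -0.002]]
contact_force: [1.0, 0.2, -0.1]
gripper_width: 0.937
time_s: 6.45
tool_pos: [0.4653, -0.2445, 0.0622]
ee_rot: [[0.977, 0.0, -0.215], [0.215, -0.001, 0.977], [-0.0, -1.0, -0.001]]
contact_force: [0.4, -0.3, 0.1]
gripper_width: 0.294
```

```bash
python3 -m pendant '[[0.1,0,0,1,0,0,0],[0.1,0,0,2,0,0,0],[0.1,0,0,2,0,0,0],[0.1,0,0,3,0,0,0],[0.1,0,0,3,0,0,0],[0.1,0,0,3,0,0,0],[0.1,0,0,3,0,0,0],[0.1,0,0,2,0,0,0],[0.1,0,0,0,0,0,0],[0.1,0,0,0,0,0,0]]'
python3 -c "
from h import *
print(rk(.001,-.024,.131));delta(rk(.001,-.024,.131),toolR(PSI))"
```

```text
time_s: 7.7
tool_pos: [0.4651, -0.2444, 0.2511]
ee_rot: [[0.977, -0.001, -0.215], [0.215, -0.0, 0.977], [-0.001, -1.0, 0.0]]
contact_force: [-0.1, -0.2, -1.0]
gripper_width: 0.297
[0.54166168 0.06099646 0.15371638]
shift cm [ 7.66 30.54 -9.74] rotvec [ 1.130e-01 -5.124e-01  5.000e-04] |r| 0.525
```

```bash
python3 -m pendant '[[0.1,0.27,3.67,0,0.0141,-0.064,0],[0.1,0.27,3.67,0,0.0141,-0.064,0],[0.1,0.27,3.67,0,0.0141,-0.064,0],[0.1,0.27,3.67,0,0.0141,-0.064,0],[0.1,0.27,3.67,0,0.0141,-0.064,0],[0.1,0.27,3.67,0,0.0141,-0.064,0],[0.1,0.27,3.67,0,0.0141,-0.064,0],[0.1,0.28,3.64,0,0.0141,-0.064,0],[0.1,0,0,0,0,0,0],[0.1,0,0,0,0,0,0]]'
python3 -m pendant '[[0.1,0.915,0.2,-1.62,0,0,0],[0.1,0.915,0.2,-1.62,0,0,0],[0.1,0.915,0.2,-1.62,0,0,0],[0.1,0.915,0.2,-1.62,0,0,0],[0.1,0.915,0.2,-1.62,0,0,0],[0.1,0.915,0.21,-1.64,0,0,0],[0.1,0,0,0,0,0,0],[0.1,0,0,0,0,0,0],[0.1,0,0,0,0,0,0],[0.1,0,0,0,0,0,0]]'
cat > look.py <<'E'
from h import *
import sys
n=sys.argv[1]; st=robot.read_state(); im,d=robot.capture('wrist'); np.savez(n+'.npz',im=im,d=d,tool_pos=st['tool_pos'],ee_rot=st['ee_rot']); save(im,n+'.png')
print(st['tool_pos'],st['contact_force'],st['gripper_width']); print('tcp in rack mm',(_A.T@(st['tool_pos']-M)*1000+[0,0,45]).round(1))
E
sed -i 's/^from h import \*/from h import *\nfrom h import _A/' look.py
python3 look.py w3; python3 -c "
from h import *
delta(rk(.001,-.024,.131),toolR(PSI))"
```

```text
time_s: 8.95
tool_pos: [0.4868, 0.0486, 0.2514]
ee_rot: [[0.846, 0.487, -0.215], [0.187, 0.107, 0.977], [0.499, -0.867, -0.001]]
contact_force: [-0.4, 0.2, -0.3]
gripper_width: 0.296
time_s: 10.2
tool_pos: [0.5419, 0.0608, 0.1554]
ee_rot: [[0.845, 0.49, -0.215], [0.186, 0.107, 0.977], [0.501, -0.865, -0.001]]
contact_force: [-0.3, -0.2, -1.0]
gripper_width: 0.294
[0.54193382 0.06075544 0.15540544] [-0.34477253 -0.15427415 -1.00637274] 0.2944024745075981
tcp in rack mm [  2.  -24.3 132.4]
shift cm [-0.02  0.01 -0.15] rotvec [0.0006 0.0013 0.001 ] |r| 0.002
```

View pics/w3.png

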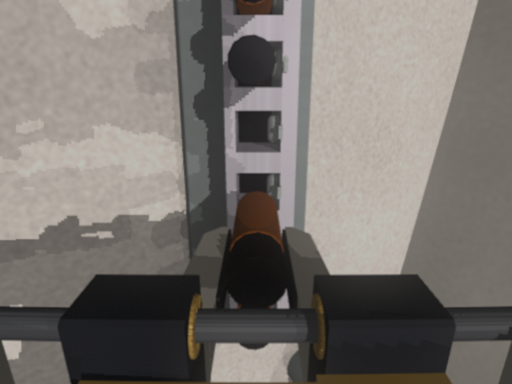

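```bash
cat > vfit.py <<'E'
from h import *
from h import _A
from scipy.optimize import least_squares
import sys
f=np.load(sys.argv[1]+'.npz');y0=float(sys.argv[2]);z0=float(sys.argv[3])
P=cloud('wrist',f['d'],dict(tool_pos=f['tool_pos'],ee_rot=f['ee_rot']))
q=((P-M)@_A).reshape(-1,3)*1000+[0,0,45]; c=f['im'].reshape(-1,3).astype(int)
amber=(c[:,0]>1.5*c[:,2])&(c[:,0]>40)
m=(abs(q[:,0])<25)&(abs(q[:,1]-y0)<25)&amber&(q[:,2]>z0)&(q[:,2]<z0+75)
print('amber pts',m.sum(),'z range',np.percentile(q[m,2],[2,98]).round(1))
k=q[m]
# cylinder r=14: centre line (a+b*z', c+d*z')
zc=k[:,2]-z0
g=lambda p: np.hypot(k[:,0]-p[0]-p[1]*zc,k[:,1]-p[2]-p[3]*zc)-14
r=least_squares(g,[0,0,y0,0],loss='huber',f_scale=.7)
print('foot centre x,y at z0: %.2f %.2f  tilt x %.4f y %.4f rms %.2f'%(r.x[0],r.x[2],r.x[1],r.x[3],np.sqrt((r.fun**2).mean())))
E
python3 vfit.py w3 -24 76
python3 - <<'E'
from rack import *
f=np.load('w3.npz')
im,P,o,n,X=run('w3.npz')
from h import M,_A
print('plane offset vs M mm',((o-M)@_A[:,2]*1000).round(2))
q=((X-M)@_A)*1000; H=(P-M)@_A[:,2]*1000
for v in (125,128,131): 
    h=np.where(H[v,225:295]<-4)[0]+225; print(v,h.min(),h.max(),'x hole',q[v,h.min(),0].round(1),q[v,h.max(),0].round(1))
for u in (248,255,262):
    h=np.where(H[100:165,u]<-4)[0]+100; print(u,h.min(),h.max(),'y hole c4',q[h.max(),u,1].round(1),q[h.min(),u,1].round(1))
E
```

```text
amber pts 1818 z range [ 85.8 147.9]
foot centre x,y at z0: 1.40 -24.73  tilt x -0.0028 y -0.0023 rms 0.23
plane pts 9119 n [-0.489  -0.1082  0.8655] lean deg 30.06 yaw from n 0.2178 rms 0.00066
plane offset vs M mm 0.01
125 236 278 x hole -14.0 17.5
128 236 277 x hole -14.0 16.8
131 236 277 x hole -14.1 16.9
248 111 150 y hole c4 9.6 38.9
255 111 151 y hole c4 8.8 38.9
262 111 151 y hole c4 8.8 38.9
```

```bash
python3 -m pendant '[[0.1,-0.05,0.06,-0.02,0,0,0],[0.1,0.244,0.054,-0.433,0,0,0],[0.1,0.244,0.054,-0.433,0,0,0],[0.1,0.244,0.054,-0.433,0,0,0],[0.1,0.244,0.054,-0.433,0,0,0],[0.1,0.244,0.054,-0.433,0,0,0],[0.1,0.244,0.054,-0.433,0,0,0],[0.1,0.244,0.054,-0.433,0,0,0],[0.1,0,0,0,0,0,0],[0.1,0,0,0,0,0,0]]'
python3 look.py w4; python3 vfit.py w4 -24 41
```

```text
time_s: 11.5
tool_pos: [0.5585, 0.0653, 0.1244]
ee_rot: [[0.845, 0.489, -0.215], [0.186, 0.107, 0.977], [0.501, -0.866, -0.001]]
contact_force: [-0.3, -0.1, -1.1]
gripper_width: 0.296
[0.55850829 0.0652777  0.12435326] [-0.32735946 -0.09985972 -1.07756481] 0.29649075959241317
tcp in rack mm [  1.4 -23.5  96.9]
amber pts 1848 z range [ 50.4 112.6]
foot centre x,y at z0: 0.71 -23.90  tilt x -0.0027 y -0.0020 rms 0.23
```

```bash
python3 -m pendant '[[0.1,0.146,0.032,-0.26,0,0,0],[0.1,0.146,0.032,-0.26,0,0,0],[0.1,0.146,0.032,-0.26,0,0,0],[0.1,0.146,0.032,-0.26,0,0,0],[0.1,0.146,0.032,-0.26,0,0,0],[0.1,0.146,0.032,-0.26,0,0,0],[0.1,0.146,0.032,-0.26,0,0,0],[0.1,0.146,0.032,-0.26,0,0,0],[0.1,0,0,0,0,0,0],[0.1,0,0,0,0,0,0]]'
python3 look.py w5; python3 vfit.py w5 -24 17
```

```text
time_s: 12.8
tool_pos: [0.5695, 0.0678, 0.1024]
ee_rot: [[0.846, 0.487, -0.215], [0.187, 0.107, 0.977], [0.499, -0.867, -0.0]]
contact_force: [-3.9, -0.8, -6.3]
gripper_width: 0.297
[0.56954784 0.06782263 0.10241239] [-3.90015115 -0.80741473 -6.29204404] 0.29682504675284566
tcp in rack mm [  0.2 -23.4  72.2]
amber pts 1610 z range [34.2 88. ]
foot centre x,y at z0: -0.80 -23.71  tilt x 0.0023 y -0.0040 rms 0.33
```

```bash
python3 -m pendant '[[0.1,0.146,0.032,-0.26,0,0,0],[0.1,0.146,0.032,-0.26,0,0,0],[0.1,0.146,0.032,-0.26,0,0,0],[0.1,0.146,0.032,-0.26,0,0,0],[0.1,0.05,0.011,-0.087,0,0,0],[0.1,0.05,0.011,-0.087,0,0,0],[0.1,0.05,0.011,-0.087,0,0,0],[0.1,0,0,0,0,0,0],[0.1,0,0,0,0,0,0],[0.1,0,0,0,0,0,0]]'
python3 look.py w6; python3 vfit.py w6 -24 2
```

```text
time_s: 14.1
tool_pos: [0.5771, 0.0694, 0.09]
ee_rot: [[0.846, 0.488, -0.215], [0.187, 0.107, 0.977], [0.499, -0.866, -0.001]]
contact_force: [-6.9, -2.1, -4.2]
gripper_width: 0.294
[0.57708261 0.06936945 0.0900206 ] [-6.94357808 -2.06172131 -4.16998699] 0.2943816459509548
tcp in rack mm [  0.7 -23.5  57.6]
amber pts 1276 z range [33.2 73.8]
foot centre x,y at z0: -0.26 -23.75  tilt x 0.0011 y -0.0051 rms 0.24
```

```bash
python3 -m pendant '[[0.1,0.024,0.005,-0.043,0,0,0],[0.1,0.024,0.005,-0.043,0,0,0],[0.1,0.024,0.005,-0.043,0,0,0],[0.1,0.024,0.005,-0.043,0,0,0],[0.1,0,0,0,0,0,0],[0.1,0,0,0,0,0,0],[0.1,0,0,0,0,0,0],[0.1,0,0,0,0,0,0],[0.1,0,0,0,0,0,0],[0.1,0,0,0,0,0,0]]'
python3 look.py w7
cat > f.py <<'E'
from h import *
from h import _A
s=robot.read_state();print('F rack',(_A.T@s['contact_force']).round(1))
E
python3 f.py
```

```text
time_s: 15.4
tool_pos: [0.5781, 0.0696, 0.0889]
ee_rot: [[0.846, 0.488, -0.215], [0.187, 0.107, 0.977], [0.5, -0.866, -0.001]]
contact_force: [-12.0, -2.7, 1.8]
gripper_width: 0.295
[0.57814695 0.06958581 0.08887623] [-12.03467966  -2.65321966   1.76041867] 0.2953030277032477
tcp in rack mm [  1.  -23.5  56.1]
F rack [-9.9  0.2  7.8]
```

```bash
python3 -m pendant '[[0.1,0.024,0.005,-0.043,0,0,0],[0.1,0.024,0.005,-0.043,0,0,0],[0.1,0.024,0.005,-0.043,0,0,0],[0.1,0,0,0,0,0,0],[0.1,0,0,0,0,0,0],[0.1,0,0,0,0,0,0],[0.1,0,0,0,0,0,0],[0.1,0,0,0,0,0,0],[0.1,0,0,0,0,0,0],[0.1,0,0,0,0,0,0]]'
python3 look.py w8;python3 f.py
```

```text
time_s: 16.7
tool_pos: [0.579, 0.0696, 0.0889]
ee_rot: [[0.845, 0.489, -0.215], [0.187, 0.107, 0.977], [0.5, -0.866, -0.001]]
contact_force: [-28.1, -6.6, 18.9]
gripper_width: 0.294
[0.57899872 0.06963473 0.08888286] [-28.06538574  -6.55535459  18.91492469] 0.2941370720244674
tcp in rack mm [  1.8 -23.6  55.7]
F rack [-16.3   0.6  30.5]
```

```bash
python3 -m pendant '[[0.2,0,0,0,0,0,0],[0.4,0,0,0,0,0,0],[0.6,0,0,0,0,0,0],[0.7,0,0,0,0,0,0],[0.7,0,0,0,0,0,0],[0.7,0,0,0,0,0,0],[0.7,0,0,0,0,0,0],[0.7,0,0,0,0,0,0],[0.7,0,0,0,0,0,0],[0.7,0,0,0,0,0,0]]'
python3 f.py
python3 -m pendant '[[0.7,-0.5,-0.11,0.87,0,0,0],[0.7,-1,-0.22,1.73,0,0,0],[0.7,-1,-0.22,1.73,0,0,0],[0.7,-1,-0.22,1.73,0,0,0],[0.7,-1,-0.22,1.73,0,0,0],[0.7,-1,-0.22,1.73,0,0,0],[0.7,0,0,0,0,0,0],[0.7,0,0,0,0,0,0],[0.7,0,0,0,0,0,0],[0.7,0,0,0,0,0,0]]'
python3 look.py w9
cat > caps.py <<'E'
from h import *
from h import _A
import sys
f=np.load(sys.argv[1]+'.npz')
P=cloud('wrist',f['d'],dict(tool_pos=f['tool_pos'],ee_rot=f['ee_rot']))
q=((P-M)@_A)*1000+[0,0,45]; im=f['im']
for i in range(6):
    y=-120+48*i
    m=(abs(q[...,0])<16)&(abs(q[...,1]-y)<17)&(abs(q[...,2]-95)<12)&(im.max(2)<70)
    k=q[m]
    if len(k)<60: print(i+1,'few',len(k));continue
    t=k[k[:,2]>np.percentile(k[:,2],95)-2.5]
    (cx,cy),r=cv2.minEnclosingCircle(t[:,:2].astype(np.float32)); print('cell',i+1,'cap top z',np.median(t[:,2]).round(2),'centre',round(cx,1),round(cy-y,1),'r',round(r,1),len(t))
E
python3 caps.py w9;python3 caps.py w1
```

```text
time_s: 18.0
tool_pos: [0.5792, 0.0698, 0.0874]
ee_rot: [[0.845, 0.489, -0.215], [0.186, 0.107, 0.977], [0.5, -0.866, -0.001]]
contact_force: [-0.4, 0.2, -0.1]
gripper_width: 0.698
F rack [-0.3  0.2  0. ]
time_s: 19.25
tool_pos: [0.5242, 0.0577, 0.1819]
ee_rot: [[0.846, 0.488, -0.215], [0.187, 0.107, 0.977], [0.5, -0.866, -0.001]]
contact_force: [-0.1, -1.4, -0.3]
gripper_width: 0.701
[0.52416088 0.05774449 0.18189769] [-0.13016995 -1.44949587 -0.28363156] 0.7005196938897342
tcp in rack mm [ -0.3 -23.4 164.3]
cell 1 cap top z 95.11 centre -1.1 3.2 r 13.1 352
cell 2 cap top z 95.34 centre -0.7 0.0 r 14.1 831
cell 3 cap top z 94.94 centre -0.6 0.4 r 13.8 954
4 few 0
cell 5 cap top z 95.61 centre -1.6 -0.2 r 13.6 1302
cell 6 cap top z 95.51 centre -2.0 -9.9 r 10.1 187
cell 1 cap top z 94.89 centre -0.8 8.7 r 10.8 117
cell 2 cap top z 95.39 centre -0.7 -0.3 r 14.3 705
3 few 0
4 few 0
cell 5 cap top z 95.66 centre -1.8 0.1 r 13.8 1097
cell 6 cap top z 95.69 centre -1.5 -0.5 r 13.8 1288
```

View pics/w9.png

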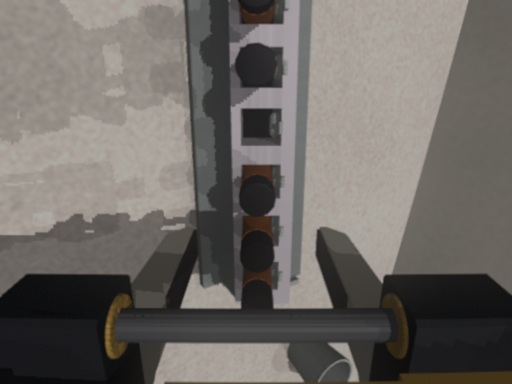

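```bash
python3 -m pendant '[[1,-0.97,-4.99,1.6,-0.0141,0.064,0],[1,-0.97,-4.99,1.6,-0.0141,0.064,0],[1,-0.97,-4.99,1.6,-0.0141,0.064,0],[1,-0.97,-4.99,0,-0.0141,0.064,0],[1,-0.97,-4.99,0,-0.0141,0.064,0],[1,-0.97,-4.99,0,-0.0141,0.064,0],[1,-0.97,-4.99,0,-0.0141,0.064,0],[1,-0.97,-4.97,0,-0.0141,0.064,0],[1,0,0,0,0,0,0],[1,0,0,0,0,0,0]]'
python3 look.py w10
python3 - <<'E'
from h import *
f=np.load('w10.npz');st=dict(tool_pos=f['tool_pos'],ee_rot=f['ee_rot']);P=cloud('wrist',f['d'],st);im=f['im']
m=(abs(P[...,2]-.1005)<.005)&(im.max(2)<70)&(np.hypot(P[...,0]-.4467,P[...,1]+.341)<.03)
q=P[m]; (cx,cy),r=cv2.minEnclosingCircle((q[:,:2]*1000).astype(np.float32));print(len(q),cx,cy,r,np.median(q[:,2]))
delta([cx/1000,cy/1000,.0622],toolR(PSI,False))
E
```

```text
time_s: 20.55
tool_pos: [0.4467, -0.3409, 0.2302]
ee_rot: [[0.977, 0.0, -0.215], [0.215, 0.0, 0.977], [0.0, -1.0, 0.0]]
contact_force: [-0.1, 0.6, -0.3]
gripper_width: 1.002
[ 0.44671278 -0.3409277   0.23016596] [-0.10122499  0.57351938 -0.27313001] 1.001594207461285
tcp in rack mm [-116.2 -395.9  286.9]
691 446.6275329589844 -341.8745422363281 13.86924934387207 0.10048052998657081
shift cm [-1.000e-02 -1.200e-01 -1.683e+01] rotvec [0.0004 0.0004 0.0002] |r| 0.001
```

```bash
python3 -m pendant '[[1,0,-0.1,-2.8,0,0,0],[1,0,0,-2.8,0,0,0],[1,0,0,-2.8,0,0,0],[1,0,0,-2.8,0,0,0],[1,0,0,-2.8,0,0,0],[1,0,0,-2.8,0,0,0],[1,0,0,0,0,0,0],[1,0,0,0,0,0,0],[0.6,0,0,0,0,0,0],[0.3,0,0,0,0,0,0]]'
python3 -m pendant '[[0.2,0,0,0,0,0,0],[0.1,0,0,0,0,0,0],[0.1,0,0,0,0,0,0],[0.1,0,0,0,0,0,0],[0.1,0,0,0,0,0,0],[0.1,0,0,0,0,0,0],[0.1,0,0,0,0,0,0],[0.1,0,0,0,0,0,0],[0.1,0,0,0,0,0,0],[0.1,0,0,0,0,0,0]]'
python3 -m pendant '[[0.1,0,0,1,0,0,0],[0.1,0,0,2,0,0,0],[0.1,0,0,2,0,0,0],[0.1,0,0,3,0,0,0],[0.1,0,0,3,0,0,0],[0.1,0,0,3,0,0,0],[0.1,0,0,3,0,0,0],[0.1,0,0,2,0,0,0],[0.1,0,0,0,0,0,0],[0.1,0,0,0,0,0,0]]'
python3 -c "
from h import *
delta(rk(.001,.024,.131)+np.array([-.0549,-.0121,.0974]),toolR(PSI))"
```

```text
time_s: 21.85
tool_pos: [0.4469, -0.3425, 0.0635]
ee_rot: [[0.977, 0.001, -0.215], [0.215, -0.002, 0.977], [0.001, -1.0, -0.002]]
contact_force: [-1.2, 0.5, 0.2]
gripper_width: 0.831
time_s: 23.1
tool_pos: [0.4466, -0.3423, 0.0626]
ee_rot: [[0.977, -0.0, -0.215], [0.215, -0.001, 0.977], [-0.0, -1.0, -0.001]]
contact_force: [-0.1, -0.5, 0.9]
gripper_width: 0.289
time_s: 24.35
tool_pos: [0.4464, -0.3421, 0.2515]
ee_rot: [[0.977, -0.001, -0.215], [0.215, 0.0, 0.977], [-0.001, -1.0, 0.0]]
contact_force: [-1.1, 0.7, -1.2]
gripper_width: 0.295
shift cm [ 3.000e+00  4.379e+01 -4.000e-02] rotvec [ 1.128e-01 -5.123e-01  5.000e-04] |r| 0.525
```

```bash
python3 -m pendant '[[0.1,0.333,4.87,0,0.0125,-0.057,0],[0.1,0.333,4.87,0,0.0125,-0.057,0],[0.1,0.333,4.87,0,0.0125,-0.057,0],[0.1,0.333,4.87,0,0.0125,-0.057,0],[0.1,0.333,4.87,0,0.0125,-0.057,0],[0.1,0.333,4.87,0,0.0125,-0.057,0],[0.1,0.333,4.87,0,0.0125,-0.057,0],[0.1,0.333,4.87,0,0.0125,-0.057,0],[0.1,0.333,4.83,0,0.0125,-0.057,0],[0.1,0,0,0,0,0,0]]'
python3 -m pendant '[[0.1,0.915,0.2,-1.62,0,0,0],[0.1,0.915,0.2,-1.62,0,0,0],[0.1,0.915,0.2,-1.62,0,0,0],[0.1,0.915,0.2,-1.62,0,0,0],[0.1,0.915,0.2,-1.62,0,0,0],[0.1,0.915,0.21,-1.64,0,0,0],[0.1,0,0,0,0,0,0],[0.1,0,0,0,0,0,0],[0.1,0,0,0,0,0,0],[0.1,0,0,0,0,0,0]]'
python3 look.py w11; python3 vfit.py w11 24 75
```

```text
time_s: 25.6
tool_pos: [0.4755, 0.0987, 0.251]
ee_rot: [[0.845, 0.488, -0.22], [0.191, 0.11, 0.975], [0.5, -0.866, -0.001]]
contact_force: [-0.3, -0.8, -1.5]
gripper_width: 0.296
time_s: 26.85
tool_pos: [0.5315, 0.1076, 0.1558]
ee_rot: [[0.845, 0.49, -0.215], [0.186, 0.107, 0.977], [0.502, -0.865, -0.001]]
contact_force: [-0.4, 0.9, -0.4]
gripper_width: 0.298
[0.53147116 0.10761067 0.15580148] [-0.39409911  0.85060613 -0.41006765] 0.2978168105277465
tcp in rack mm [  2.1  23.7 132.7]
amber pts 1801 z range [ 85.9 147.9]
foot centre x,y at z0: 1.69 23.79  tilt x -0.0057 y -0.0015 rms 0.23
```

```bash
python3 -m pendant '[[0.1,-0.07,0,-0.04,0,0,0],[0.1,0.244,0.054,-0.433,0,0,0],[0.1,0.244,0.054,-0.433,0,0,0],[0.1,0.244,0.054,-0.433,0,0,0],[0.1,0.244,0.054,-0.433,0,0,0],[0.1,0.244,0.054,-0.433,0,0,0],[0.1,0.244,0.054,-0.433,0,0,0],[0.1,0.244,0.054,-0.433,0,0,0],[0.1,0,0,0,0,0,0],[0.1,0,0,0,0,0,0]]'
python3 look.py w12; python3 vfit.py w12 24 41; python3 f.py
```

```text
time_s: 28.15
tool_pos: [0.5479, 0.1115, 0.1246]
ee_rot: [[0.845, 0.49, -0.215], [0.186, 0.107, 0.977], [0.501, -0.865, -0.001]]
contact_force: [0.5, 0.0, -1.5]
gripper_width: 0.297
[0.54786775 0.11148823 0.12463517] [ 0.48385836  0.03206633 -1.51320131] 0.2972326364728088
tcp in rack mm [ 1.1 24.  97.3]
amber pts 1830 z range [ 49.9 112.6]
foot centre x,y at z0: 0.63 24.03  tilt x -0.0048 y -0.0013 rms 0.22
F rack [-0.9 -0.3 -1. ]
```

```bash
python3 -m pendant '[[0.1,0.146,0.032,-0.26,0,0,0],[0.1,0.146,0.032,-0.26,0,0,0],[0.1,0.146,0.032,-0.26,0,0,0],[0.1,0.146,0.032,-0.26,0,0,0],[0.1,0.146,0.032,-0.26,0,0,0],[0.1,0.146,0.032,-0.26,0,0,0],[0.1,0.146,0.032,-0.26,0,0,0],[0.1,0.146,0.032,-0.26,0,0,0],[0.1,0,0,0,0,0,0],[0.1,0,0,0,0,0,0]]'
python3 f.py
python3 -m pendant '[[0.1,0.146,0.032,-0.26,0,0,0],[0.1,0.146,0.032,-0.26,0,0,0],[0.1,0.146,0.032,-0.26,0,0,0],[0.1,0.146,0.032,-0.26,0,0,0],[0.1,0.05,0.011,-0.087,0,0,0],[0.1,0.05,0.011,-0.087,0,0,0],[0.1,0.05,0.011,-0.087,0,0,0],[0.1,0,0,0,0,0,0],[0.1,0,0,0,0,0,0],[0.1,0,0,0,0,0,0]]'
python3 look.py w13;python3 f.py
```

```text
time_s: 29.45
tool_pos: [0.559, 0.114, 0.1027]
ee_rot: [[0.846, 0.488, -0.215], [0.187, 0.106, 0.977], [0.5, -0.866, -0.001]]
contact_force: [-3.0, -1.2, -6.1]
gripper_width: 0.293
F rack [-5.8 -0.5 -3.7]
time_s: 30.7
tool_pos: [0.5663, 0.1155, 0.09]
ee_rot: [[0.846, 0.488, -0.215], [0.187, 0.106, 0.977], [0.5, -0.866, -0.001]]
contact_force: [-5.8, -1.2, -4.4]
gripper_width: 0.296
[0.56626782 0.11553945 0.08997797] [-5.79552898 -1.19940465 -4.36984418] 0.2959564513633905
tcp in rack mm [ 0.1 23.9 57.9]
F rack [-6.9  0.  -2. ]
```

```bash
python3 -m pendant '[[0.1,0.024,0.005,-0.043,0,0,0],[0.1,0.024,0.005,-0.043,0,0,0],[0.1,0.024,0.005,-0.043,0,0,0],[0.1,0.024,0.005,-0.043,0,0,0],[0.1,0.024,0.005,-0.043,0,0,0],[0.1,0.024,0.005,-0.043,0,0,0],[0.1,0,0,0,0,0,0],[0.1,0,0,0,0,0,0],[0.1,0,0,0,0,0,0],[0.1,0,0,0,0,0,0]]'
python3 f.py
```

```text
time_s: 32.0
tool_pos: [0.568, 0.1159, 0.089]
ee_rot: [[0.845, 0.489, -0.215], [0.187, 0.107, 0.977], [0.501, -0.866, -0.001]]
contact_force: [-22.8, -5.2, 14.4]
gripper_width: 0.298
F rack [-13.1  -0.1  24.2]
```

Bottomed (24 N along the cell axis, with the TCP height the same as for the first vial). Next: release, retreat and check.

```bash
python3 -m pendant '[[0.2,0,0,0,0,0,0],[0.4,0,0,0,0,0,0],[0.6,0,0,0,0,0,0],[0.7,0,0,0,0,0,0],[0.7,0,0,0,0,0,0],[0.7,0,0,0,0,0,0],[0.7,0,0,0,0,0,0],[0.7,0,0,0,0,0,0],[0.7,0,0,0,0,0,0],[0.7,0,0,0,0,0,0]]'
python3 f.py
python3 -m pendant '[[0.7,-0.5,-0.11,0.87,0,0,0],[0.7,-1,-0.22,1.73,0,0,0],[0.7,-1,-0.22,1.73,0,0,0],[0.7,-1,-0.22,1.73,0,0,0],[0.7,-1,-0.22,1.73,0,0,0],[0.7,-1,-0.22,1.73,0,0,0],[0.7,-1,-0.22,1.73,0,0,0],[0.7,0,0,0,0,0,0],[0.7,0,0,0,0,0,0],[0.7,0,0,0,0,0,0]]'
python3 look.py w14; python3 caps.py w14; python3 vfit.py w14 24 0; python3 vfit.py w14 -24 0
python3 - <<'E'
from h import *
a,d=robot.capture('top');f=np.load('top0.npz');save(np.hstack([np.load('w14.npz')['im'][:330,150:380],a[90:260,90:400].repeat(2,0)[:330].repeat(2,1)[:,:560]]),'end.png')
P0=cloud('top',f['d']);P1=cloud('top',d)
for n,(u,v,z) in dict(bottle=(115,228,.1),cup=(318,132,.05),mouse=(373,163,.02)).items():
    o=[]
    for P in(P0,P1):
        q=P[v-25:v+25,u-25:u+25].reshape(-1,3);o.append(np.nanmedian(q[q[:,2]>z*.7],0).round(3))
    print(n,*o)
E
```

```text
time_s: 33.25
tool_pos: [0.5683, 0.1159, 0.0881]
ee_rot: [[0.845, 0.49, -0.215], [0.187, 0.107, 0.977], [0.501, -0.865, -0.001]]
contact_force: [0.0, 0.9, 0.9]
gripper_width: 0.703
F rack [0.7 0.9 0.7]
time_s: 34.5
tool_pos: [0.5032, 0.1016, 0.1996]
ee_rot: [[0.846, 0.489, -0.215], [0.187, 0.107, 0.977], [0.5, -0.866, -0.001]]
contact_force: [0.7, -0.6, -0.1]
gripper_width: 0.701
[0.50322711 0.10164417 0.199612  ] [ 0.65895743 -0.58214531 -0.12601716] 0.7013229070523765
tcp in rack mm [ -1.   24.  185.1]
cell 1 cap top z 95.29 centre -0.8 -8.6 r 9.0 62
cell 2 cap top z 95.3 centre -0.6 -0.0 r 13.9 607
cell 3 cap top z 94.9 centre -0.8 0.4 r 14.0 721
cell 4 cap top z 94.96 centre -1.0 0.8 r 13.7 813
cell 5 cap top z 95.65 centre -1.9 0.2 r 13.8 947
cell 6 cap top z 95.61 centre -1.6 -0.0 r 13.8 1119
amber pts 271 z range [20.5 72.6]
foot centre x,y at z0: -0.77 24.18  tilt x -0.0004 y -0.0029 rms 0.17
amber pts 361 z range [32.6 72.8]
foot centre x,y at z0: -0.83 -23.73  tilt x 0.0005 y -0.0048 rms 0.25
bottle [0.465 0.434 0.107] [0.465 0.434 0.108]
cup [ 0.779 -0.203  0.064] [ 0.778 -0.204  0.066]
mouse [ 0.674 -0.384  0.03 ] [ 0.674 -0.384  0.03 ]
```

View pics/end.png

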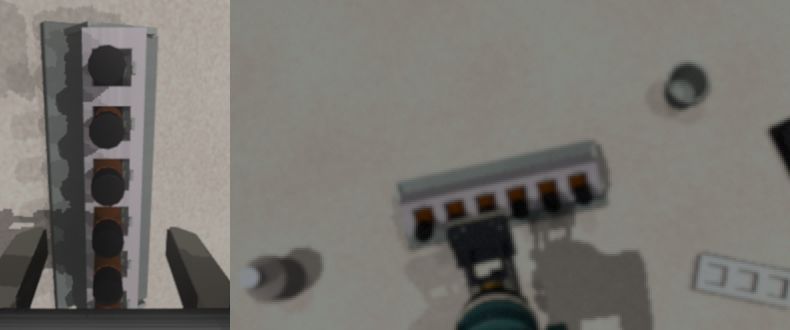

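All six cells are full, the holder is empty, and the bystanders are where they were. Both new caps stand level with the others, at 95 mm.

```bash
python3 -c "
from rig import robot
print(robot.sign_off())"
```

```text
the job is handed in; nothing more can be done
None
```

Cells 3 and 4 were the empty ones. I pushed a spare past the clip into each until it stopped on the floor (24–31 N along the cell axis), let go and backed the gripper clear. The job was handed in at about 35 s.

**Last checks, after release:**
- **Seating:** the new caps stand 94.9 and 95.0 mm above the floors, where 95 mm is fully home. The vials already in the rack read 95.3–95.7 mm.
- **Position and tilt:** both new vials are within about 1 mm of their cell centres in each axis, and tilted by no more than 0.005 rad.
- **Vials already in place:** vials in cells 2, 5 and 6 read within about 0.5 mm of where they started. Cell 1's cap was only partly in view, so its position was not measured at the end. It looked undisturbed in the final top picture, and its height was unchanged.
- **Bystanders:** bottle, cup and mouse are where they were, to within 1–2 mm.
- **Robot:** it was touching nothing at the end, with contact force near zero.

The measured tool position ran 1–2 mm off the commanded one at the pause above each cell. I corrected that from the wrist camera before each insertion.

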